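# Hang the pail under the sauce pump and pump a portion

## Robot

A 6-joint arm with a two-finger parallel gripper is mounted at the origin on the work surface. World frame = base frame: x ahead of the robot, y to its left, z up, the work surface at z = 0. Lengths are in mm, angles in rad, forces in N, time in s.
With the tool pointing down it reaches from about 250 to 800 mm from the base axis. Payload 3.9 kg.
Tool frame: the origin (TCP) lies at the very end of the fingers, on their centre line; the grasp point (between the pads) lies 19 mm behind it; x points along the fingers, y is the direction in which the jaws open and shut, and the axes are right-handed (so a half turn about x gives the same grasp; the last joint's range is limited). The gripper opens to 85 mm and grips with 20 to 120 N. Pads are 22 mm wide; open, the fingers measure 114 mm over their backs; the gripper's body (76 mm by 85 mm) begins 54 mm behind the grasp point. The pads swing forward as they close: fully open they stand 13 mm farther back than shut.
Start: joints at [1.278, 0.26, -0.138, 1.173, 0, 1.571], TCP at [151.528, 502.647, 231.304] pointing down, gripper open.
Joint ranges: [-2.78, 2.78], [-0.83, 1.72], [-1.28, 1.37], [-1.9, 2.12], [-1.57, 1.48], [-3.14, 3.14]. Speed limits (rad/s): [2.57, 2.57, 3.14, 3.14, 3.14, 3.14].

## Interface

Orientations are given as a rotation vector (axis times angle).
In Python, from workcell import * gives the robot as it stands.
- The arm moves only by the shell command python3 -m pendant 'ROWS' [FORCE]. ROWS is JSON, one flat list of numbers, 5 for each row, row after row: the opening, from 0 (shut) to 1 (fully open), then the shift along the world's x, y, z in m, then the turn about the world's z in rad. A call has 1 to 20 rows; each row shifts and turns the pose as measured when the row begins; what a row does not reach is not made up. A row lasts 1/12 s, in which the tool goes at most 41.7 mm and 7.16 degrees, less where a joint would pass 70% of its speed; a pose out of reach is approached as far as the arm can. A call is refused whole if a number of a shift passes 0.0417 or a number of a turn 0.125, either way. A call with a gripper value outside its range is refused whole. The fingers move at their own pace and stop on an object; FORCE is the grip in N (left out, the last holds). Time passes only in rows, so rows that do not move let the fingers close. It gives the time, the measured TCP pose, the force and the opening at its end, in the units of the state.
- observe(): the state, without advancing time (a new reading comes with each control period).
- get_image(name): name is "scene" or "top" or "wrist"; returns a dict with "pixels" (400x640x3 uint8, red, green, blue), "fovy" (degrees; the focal length in pixels is half the picture's height over the tangent of half this angle, whatever the lens; pixels are square), "cx", "cy" (the principal point, pixels), "k1" (the pictures are not rectified: a ray, as slopes to the right and down, at radius r is drawn at 1 + k1 r^2 times it, then the intrinsics apply), "R" (3x3) and "t" (3): a world point X has camera coordinates R X + t; the wrist camera has in their place "tool_from_camera" (4x4, takes a point from camera to tool coordinates, whose origin is the TCP and whose axes are the tool frame's). Camera axes: x right, y down, z forward; pixel columns grow to the right and rows downward; lengths in mm; the calibration is good to about 2 mm. A picture is of the moment at which its call begins: read the wrist's pose just before it. There is no depth.
- finish_job(): hands the job in, once; it reports no verdict.
Trained networks look in a picture, given as the dict that the camera call returned (one of the last four; its "shot" number tells which), for a name from the list of things; names that differ only in an ending like _2 or _b are one class to them, and where a whole thing is asked for, a point or a joint stands for the part that bears it (a point fixed in the world has none). Each returns a list of dicts, best first, with "p" (0 to 1); they miss things now and then, are a little off and sometimes report something else, mostly with a low value. They report only what shows in the picture. A call takes as long as a camera call. They do not tell look-alikes from the thing itself.
- silhouettes(query, picture): "pixels" (400x640 bool, what is visible of it).
- tip_of(query, picture): "point" ([x, y, z] in mm, in world coordinates, good to about 4 mm: a listed point, or the origin of a listed thing).
The state is a dict: "t": time; "joints": joint angles; "joint_velocities": joint speeds; "effort": joint torques, N m; "tcp_pos": TCP position; "tool_rot": TCP orientation; "ft_force": force on the tool from outside, world axes, zero at the start; "torque": the same for the moment, N m; "opening": finger opening in mm.
Only numpy, scipy, OpenCV 4.12 (cv2) and the standard library are available. Lean on these libraries where they do the work, as an engineer would, in place of code of your own. Each camera call takes 0.05 s, during which the arm holds its last target. There are 200 camera calls.

## Task

Take the S-hook off its little stand and hang it on the rail in front of the sauce pump, then hang the pail by its bail in the hook's lower curl, so that the pump's spout is well over the pail's mouth. Then press the pump's cap fully down, let it come up again, and leave everything hanging still. Never work the pump while the pail is not under its spout, and leave the jar and the stack of cups beside the pump where they are.

Things in the scene. Friction and masses are not known exactly. Their poses are not given: they have to be found in the camera images.
- hook_arch (a point): Underside middle of the S-hook's upper arch, where it rests on a bar; arch top 5 mm above. z up, x across the bar in the plane of the S. Below the arch are two upright legs, outer faces 39 mm apart in x, graspable from above with the jaws closing along x, astride the bar. The free leg (+x) ends 27 mm below this point; the other (-x) goes 45 mm down, then slants to the +x side of the lower curl.
- hook_curl (a point): Point in the S-hook's lower curl, 123 mm below the arch point, where the centre of a hung bail wire rests; same axes. The curl opens upwards; its free leg is on the -x side, leaning out to 24 mm from the middle, and ends 24 mm above this point. A wire enters from the -x side over that end, about 33 mm above this point, then goes down.
- rail_mid (a point): Middle of the axis of the fixed hanging rail: a level steel bar 12 mm thick, 285 mm above the table, along its own y, between two posts 280 mm apart; its x points across the rail, away from the robot, towards the pump.
- rail: The same fixed rail with posts; origin on the table under its middle.
- pail_handle (a point): Grip point of the pail's side handle: a flat upright loop 12 mm thick (along the pail's y), from 58 to 102 mm from the pail's axis on its -x side, 25 to 75 mm above its foot; the point is 85 mm from the axis, 55 mm above the foot. z up. Pinch it across y, from above or leaning forward (hand towards -x, clear of hook and rail).
- pail_bail (a point): Centre of the top of the pail's rigid bail, a 6 mm wire arch that stands fixed upright across the mouth along the pail's y, on its axis 141.5 mm above its foot. The wire is level for 9 mm either side of this point and then slopes down to the rim.
- pail_mouth (a point): Centre of the pail's mouth (inner radius 57 mm), at rim height, 80 mm above its foot.
- spout_tip (a point): Lower end of the pump's spout, an 11 mm white tube that reaches 93 mm from the cap's axis towards the rail, then down; about 164 mm above the table and about 42 mm beyond the rail. It moves down with the cap. Its horizontal run is 225 mm above the table.
- cap_top (a point): Centre of the top of the pump's round white press cap (48 mm diameter, 246 mm above the table) on a fixed upright steel sauce canister (86 mm diameter) behind the rail. Axes as the pump: spout to -x, z up.
- pump_head (a joint): How far the sprung pump cap is pressed down, m: 0 up, 0.015 at the bottom. It takes about 4 N to start and 12 N to reach the bottom, and springs back by itself.
- s_hook: Large plain steel S-hook of flat bar 16 x 5 mm, 133 mm tall, 150 g; origin and axes as the arch point. It starts hung upright on the low stand. A bar enters and leaves the upper curl from the +x side: to take it off raise the hook about 33 mm, move it along its own -x, then away; to put it on, come along +x at that height and lower it.
- hook_stand: Low fixed stand that stores the S-hook: steel bar 12 mm thick along its y, axis 160 mm above the table, between two posts 130 mm apart on a wooden foot; left or right of the rail. Origin under the middle.
- pail: Plain metal pail standing on the table, 120 mm diameter at the rim, 80 mm tall (141.5 mm to the wire centre on top of the bail), 220 g; origin at the centre of its foot.
- cups: stack of white plastic cups, 72 mm diameter, 122 mm tall; origin at the centre of its foot
- jar: glass jar, 64 mm diameter, 90 mm tall; origin at the centre of its foot
Not all that is in view belongs to the job. Leave any yellow look-alike of the pail alone.

How it is judged (in metres and radians):
On the way, in this order (a step that is already met when the one before it is completed fails the run):
1. the S-hook hangs on the rail, released (x of hook_arch in the frame of rail_mid between -0.015 and 0.015 m and z of hook_arch in the frame of rail_mid between 0 and 0.013 m and y of hook_arch in the frame of rail_mid between -0.13 and 0.13 m and contact force between s_hook and rail above 0.3 N and contact force between s_hook and the fingers below 0.3 N), for 0.2 s.
2. the pail hangs from the S-hook's lower curl under the spout, released (all of step 1 and distance between pail_bail and hook_curl below 0.016 m and contact force between pail and s_hook above 0.5 N and angle between pail_mouth's own z axis and vertical below 0.3 rad and height (world z) of pail_mouth above 0.09 m and contact force between pail and the fingers below 0.3 N and horizontal distance between pail_mouth and spout_tip below 0.055 m), for 0.2 s.
3. the pump cap is pressed fully down (at least 12 of 15 mm) with the pail hanging under the spout (all of step 2 and value of joint pump_head above 0.012 m), for 0.05 s.
At the end, for the whole second after the job is handed in: Hook rests on the rail (arch within 15 mm across, 0-13 mm above its axis); pail hangs in its lower curl (bail within 16 mm of the curl point, tilt under 0.3 rad, mouth over 90 mm high); spout tip within 55 mm of the mouth centre; cap up within 3 mm; both under 0.06 m/s; released (all of step 2 and value of joint pump_head below 0.003 m and linear speed of each of pail, s_hook below 0.06 m/s); the robot touches nothing.
It fails at once if the pump is worked (over 5 mm) while the pail is not under the spout (value of joint pump_head above 0.005 m and not (horizontal distance between pail_mouth and spout_tip below 0.055 m and height (world z) of pail_mouth above 0.09 m)).
It fails at once if cups: moved more than 40 mm or knocked over (distance of cups from where it was at the start of the episode above 0.04 m or angle between cups's own z axis and vertical above 0.5 rad).
It fails at once if jar: moved more than 40 mm or knocked over (distance of jar from where it was at the start of the episode above 0.04 m or angle between jar's own z axis and vertical above 0.5 rad).
It also fails if it takes over 72 s, if anything falls off the work surface, if the arm or the gripper's body presses on something with over 40 N, if the wrist force passes 120 N, or if a joint passes its speed limit or range.

## Working session

There is one attempt and no reset: what is moved stays moved. The work goes in short steps, Python scripts to look and compute and a shell command to move; the robot and the scene stay as the last step left them, time stands still between calls to the robot, and variables do not carry over. Pictures are saved under pics/ and viewed, about 8 in all and at most 12, crops included, and the job is handed in when it is done.

```bash
mkdir -p pics
cat > h.py <<'E'
from workcell import *
import numpy as np, cv2
def see(n, names, save=None):
    p=get_image(n)
    if save: cv2.imwrite('pics/'+save, cv2.cvtColor(np.array(p['pixels']),cv2.COLOR_RGB2BGR))
    for q in names:
        try: print(n,q,[(np.round(r['point'],1).tolist(),round(r['p'],2)) for r in tip_of(q,p)[:3]])
        except Exception as e: print(q,e)
    return p
E
python3 - <<'E'
from h import *
s=observe(); print(s['t'],s['tcp_pos'],s['tool_rot'],s['opening'],s['ft_force'])
N=['hook_arch','hook_curl','rail_mid','hook_stand','pail_handle','pail_bail','pail_mouth','spout_tip','cap_top','cups','jar','pail']
see('scene',N,'s1.png'); see('top',N,'t1.png')
E
```

```text
0.0 [151.3357593  501.97552479 230.44323915] [ 0.22829029  1.55882145 -0.231413  ] 85.1596960106693 [-0.7967331  -1.09731062  0.23872403]
scene hook_arch [([454.8, 310.2, 168.9], 0.78), ([655.5, -224.8, 3.1], 0.26)]
scene hook_curl [([450.1, 312.2, 39.4], 0.58)]
scene rail_mid [([535.8, -26.8, 285.4], 0.7)]
scene hook_stand [([446.7, 306.5, -1.2], 0.67), ([430.6, -291.9, 4.6], 0.51), ([533.7, -24.0, 290.6], 0.4)]
scene pail_handle [([346.5, -276.5, 57.4], 0.97), ([129.4, -277.0, 55.3], 0.75), ([445.8, 306.9, 1.2], 0.34)]
scene pail_bail [([207.0, -308.9, 138.6], 0.92), ([435.1, -296.0, 144.4], 0.71)]
scene pail_mouth [([208.0, -305.6, 81.7], 0.87), ([428.8, -290.4, 78.0], 0.69)]
scene spout_tip [([579.5, -55.7, 163.9], 0.66)]
scene cap_top [([674.8, -42.8, 243.1], 0.68), ([449.4, 311.7, 164.7], 0.31)]
scene cups [([656.7, -227.8, 1.9], 0.77), ([434.4, -294.3, 140.5], 0.27)]
scene jar [([661.1, 233.3, 2.8], 0.62)]
scene pail [([428.7, -289.0, 3.9], 0.96), ([210.0, -311.2, -1.8], 0.95), ([445.2, 307.9, 166.2], 0.61)]
top hook_arch [([446.7, 304.5, 167.7], 0.73)]
top hook_curl [([448.8, 308.3, 41.6], 0.76)]
top rail_mid [([532.4, -25.9, 282.5], 0.55)]
top hook_stand [([446.3, 307.0, 3.5], 0.86), ([660.5, 231.3, 2.9], 0.54)]
top pail_handle [([125.8, -278.3, 55.3], 0.58), ([348.0, -273.9, 52.7], 0.55)]
top pail_bail [([433.5, -287.3, 140.3], 0.84), ([206.8, -309.1, 141.4], 0.81), ([448.9, 307.5, 41.3], 0.49)]
top pail_mouth [([434.0, -291.3, 82.0], 0.86), ([207.9, -309.3, 80.2], 0.63)]
top spout_tip [([581.2, -54.7, 158.6], 0.8)]
top cap_top [([673.9, -45.5, 244.1], 0.9), ([534.3, -26.7, 286.4], 0.38)]
top cups [([658.3, -227.4, 1.4], 0.59)]
top jar [([659.6, 235.0, -0.1], 0.57), ([575.3, -56.8, 159.9], 0.16)]
top pail [([430.9, -290.3, -3.1], 0.97), ([212.8, -306.6, 2.1], 0.83)]
```

View pics/s1.png

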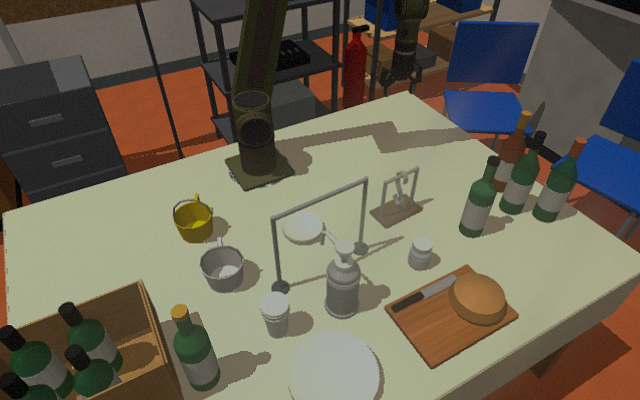

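View pics/t1.png

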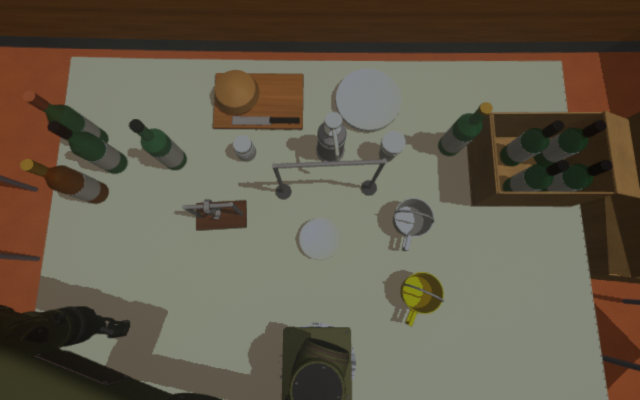

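The scene shows the metal pail at about (222,268), the yellow look-alike at (193,220), the stand and hook at (400,195), and the rail from (277,217) to (365,182). Next I need the yaws of the rail, stand and tool.

```bash
cat >> h.py <<'E'
def unproj(p,uv,z):
    f=200/np.tan(np.radians(p['fovy'])/2)
    K=np.array([[f,0,p['cx']],[0,f,p['cy']],[0,0,1.]])
    n=cv2.undistortPoints(np.array(uv,float).reshape(-1,1,2),K,np.array([p['k1'],0,0,0,0.]))[:,0]
    R=np.array(p['R']);t=np.array(p['t']); c=-R.T@t
    d=np.c_[n,np.ones(len(n))]@R
    return c+d*((z-c[2])/d[:,2])[:,None]
def tool():
    from scipy.spatial.transform import Rotation as Ro
    s=observe(); M=Ro.from_rotvec(s['tool_rot']).as_matrix()
    print('tcp',np.round(s['tcp_pos'],1),'toolx',M[:,0].round(3),'jaw yaw',round(np.arctan2(M[1,1],M[0,1]),3),'open',round(s['opening'],1),'F',np.round(s['ft_force'],1),'t',round(s['t'],2),'j',np.round(s['joints'],2))
    return s,M
E
python3 - <<'E'
from h import *
tool()
ims=[]
for n,ru in (('scene',[(277,217),(365,182)]),('top',[(275,165),(384,161)])):
    p=get_image(n); print(n,'rail ends',unproj(p,ru,285).round(0).tolist())
    for q in ('rail','hook_stand','s_hook'):
        r=silhouettes(q,p)
        if r:
            m=np.array(r[0]['pixels']); y,x=np.nonzero(m); print(q,r[0]['p'],m.sum(),x.min(),x.max(),y.min(),y.max())
    im=cv2.cvtColor(np.array(p['pixels']),cv2.COLOR_RGB2BGR)
    c=im[160:230,365:435] if n=='scene' else im[180:250,175:260][:, :70]
    ims.append(cv2.resize(c,(400,400),interpolation=cv2.INTER_CUBIC))
cv2.imwrite('pics/h1.png',np.hstack(ims))
E
```

```text
tcp [151.5 502.7 231.3] toolx [-0. -0. -1.] jaw yaw 1.278 open 85.1 F [-0.2 -0.2  0.5] t 1.3 j [ 1.28  0.26 -0.14  1.17  0.    1.57]
scene rail ends [[539.0, -157.0, 285.0], [535.0, 102.0, 285.0]]
rail 0.92 1119 271 367 177 293
hook_stand 0.49 447 320 353 230 262
s_hook 0.83 286 393 408 170 205
top rail ends [[526.0, 107.0, 285.0], [538.0, -171.0, 285.0]]
hook_stand 0.65 1372 184 246 199 230
s_hook 0.71 176 204 220 200 218
```

View pics/h1.png

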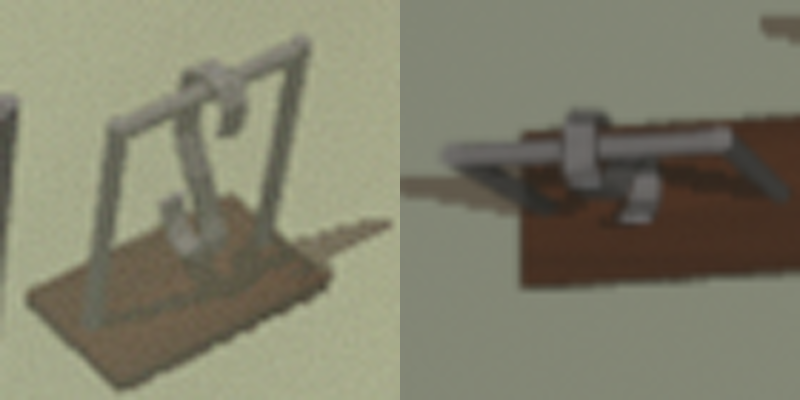

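Run:
```python
from h import *
p=get_image('scene'); print(unproj(p,[(385.6,182.4),(417.5,167.9)],160).round(1).tolist())
p=get_image('top'); print(unproj(p,[(184.6,207.1),(231,204.2)],160).round(1).tolist())
```

```text
[[449.9, 244.7, 160.0], [441.5, 374.9, 160.0]]
[[439.9, 370.7, 160.0], [448.8, 241.9, 160.0]]
```

```bash
python3 -m pendant '[1,0.0417,-0.02,0.0417,-0.1, 1,0.0417,-0.02,0.03,-0.1, 1,0.04,-0.025,0.02,-0.1, 1,0.04,-0.025,0,-0.1, 1,0.04,-0.025,0,-0.1, 1,0.04,-0.025,0,-0.1, 1,0.02,-0.025,0,-0.1, 1,0,-0.015,0,-0.1, 1,0,-0.01,0,-0.1, 1,0,0,0,-0.1, 1,0,0,0,-0.1, 1,0,0,0,-0.1, 1,0,0,0,-0.05]'; python3 -c "
from h import *
tool()"
```

```text
t: 2.88
tcp_pos: [381.9, 327.2, 303.4]
tool_rot: [1.237, 1.191, -1.229]
ft_force: [-0.7, 0.5, 0.2]
opening: 85.5
tcp [381.9 327.2 303.4] toolx [ 0.005  0.002 -1.   ] jaw yaw -0.033 open 85.5 F [-0.7  0.5  0.2] t 2.88 j [ 0.71  0.2  -0.03  1.33 -0.    2.31]
```

```bash
python3 -m pendant '[1,0.032,-0.01,0,0.1, 1,0.03,-0.008,0,0, 1,0,0,0,0]'
python3 - <<'E'
from h import *
s,M=tool()
p=see('wrist',['hook_arch','hook_stand','hook_curl'],'w1.png')
T=np.array(p['tool_from_camera']); print(T.round(3).tolist(),p['fovy'],p['cx'],p['cy'],p['k1'])
E
```

```text
t: 3.13
tcp_pos: [444.4, 309.0, 304.1]
tool_rot: [1.161, 1.24, -1.151]
ft_force: [-0.3, -0.0, 0.6]
opening: 85.5
tcp [444.4 309.  304.1] toolx [ 0.006  0.003 -1.   ] jaw yaw 0.071 open 85.5 F [-0.3 -0.   0.6] t 3.13 j [ 0.61  0.26  0.06  1.36 -0.    2.11]
wrist hook_arch [([443.6, 310.8, 169.5], 0.95)]
wrist hook_stand [([447.5, 308.2, 3.9], 0.85)]
wrist hook_curl [([452.5, 311.6, 44.7], 0.74)]
[[0.001, -0.306, 0.952, -143.155], [1.0, 0.0, -0.001, -0.85], [0.0, 0.952, 0.306, -78.205], [0.0, 0.0, 0.0, 1.0]] 71.40883313826244 318.7464905493344 200.64929811500645 0.0010377894077485373
```

View pics/w1.png

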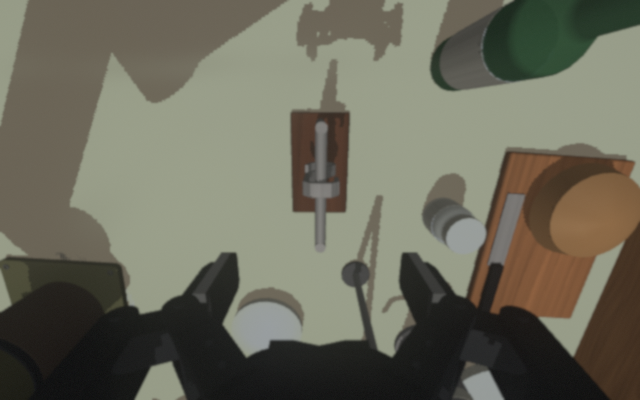

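```bash
cat >> h.py <<'E'
def wunproj(p,s,M,uv,z):
    f=200/np.tan(np.radians(p['fovy'])/2)
    K=np.array([[f,0,p['cx']],[0,f,p['cy']],[0,0,1.]])
    n=cv2.undistortPoints(np.array(uv,float).reshape(-1,1,2),K,np.array([p['k1'],0,0,0,0.]))[:,0]
    T=np.array(p['tool_from_camera']); c=np.array(s['tcp_pos'])+M@T[:3,3]
    d=np.c_[n,np.ones(len(n))]@(M@T[:3,:3]).T
    return (c+d*((z-c[2])/d[:,2])[:,None]).round(1)
E
python3 - <<'E'
from h import *
s,M=tool(); p=get_image('wrist')
print(wunproj(p,s,M,[(321,187)],171),wunproj(p,s,M,[(321,127),(320,247)],166))
E
```

```text
tcp [439.8 309.7 304.4] toolx [ 0.002  0.003 -1.   ] jaw yaw 0.074 open 85.5 F [-1.  -0.3  0.3] t 3.33 j [0.61 0.26 0.05 1.36 0.   2.11]
[[440.9 314.2 171. ]] [[436.4 373.5 166. ]
 [445.3 243.4 166. ]]
```

```bash
python3 -m pendant '[1,0,0.001,-0.04,0, 1,0,0,-0.04,0, 1,0,0,-0.04,0,1,0,0,0,0]' 60
python3 - <<'E'
from h import *
s,M=tool()
see('wrist',['hook_arch'])
E
```

```text
t: 3.72
tcp_pos: [436.1, 312.4, 184.3]
tool_rot: [1.16, 1.245, -1.141]
ft_force: [-1.7, -2.2, -1.0]
opening: 85.5
tcp [436.1 312.4 184.3] toolx [ 0.008  0.008 -1.   ] jaw yaw 0.079 open 85.5 F [-1.7 -2.2 -1. ] t 3.72 j [ 0.62  0.3  -0.21  1.05  0.    2.11]
wrist hook_arch [([441.9, 312.9, 170.6], 0.73)]
```

```bash
python3 -m pendant '[1,0.007,-0.001,0,0, 1,0,0,-0.025,0, 1,0,0,-0.024,0, 1,0,0,0,0]'
python3 - <<'E'
from h import *
s,M=tool()
see('wrist',['hook_arch'],'w2.png')
E
```

```text
t: 4.15
tcp_pos: [459.0, 322.7, 157.0]
tool_rot: [1.191, 1.236, -1.104]
ft_force: [-0.5, -0.2, -1.1]
opening: 85.6
tcp [459.  322.7 157. ] toolx [ 0.042  0.032 -0.999] jaw yaw 0.08 open 85.6 F [-0.5 -0.2 -1.1] t 4.15 j [ 0.61  0.32 -0.25  0.95  0.    2.1 ]
wrist hook_arch [([443.0, 308.4, 170.6], 0.56)]
```

View pics/w2.png

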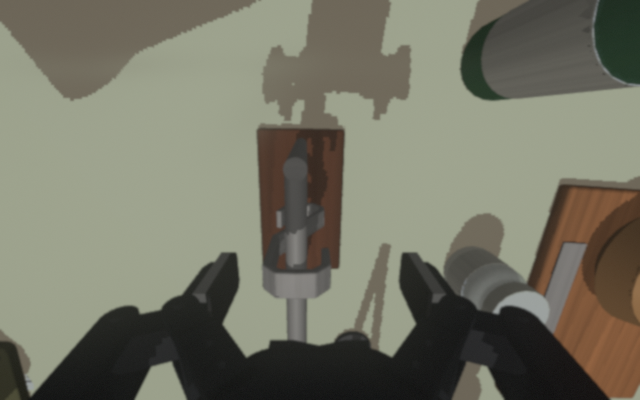

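```bash
python3 -m pendant '[1,0,0,0,0, 1,0,0,0,0]'
python3 - <<'E'
from h import *
tool()
see('wrist',['hook_arch'])
tool()
E
```

```text
t: 4.42
tcp_pos: [463.5, 325.7, 165.2]
tool_rot: [1.201, 1.233, -1.093]
ft_force: [0.5, 0.7, 0.0]
opening: 85.7
tcp [463.5 325.7 165.2] toolx [ 0.052  0.039 -0.998] jaw yaw 0.08 open 85.7 F [0.5 0.7 0. ] t 4.42 j [ 0.61  0.32 -0.23  0.95  0.    2.1 ]
wrist hook_arch [([443.0, 310.6, 171.5], 0.86)]
tcp [463.4 325.6 164.9] toolx [ 0.052  0.039 -0.998] jaw yaw 0.08 open 85.6 F [ 0.2 -0.1 -0.6] t 4.52 j [ 0.61  0.32 -0.24  0.95  0.    2.1 ]
```

```bash
python3 -m pendant '[1,0,0,0.024,0, 1,0,0,0.025,0, 1,-0.007,0,0,0]'
python3 - <<'E'
from h import *
for i in range(3):
    tool(); get_image('wrist')
E
```

```text
t: 4.77
tcp_pos: [456.4, 325.1, 216.0]
tool_rot: [1.201, 1.233, -1.094]
ft_force: [0.2, 1.4, 0.6]
opening: 85.5
tcp [456.4 325.1 216. ] toolx [ 0.051  0.038 -0.998] jaw yaw 0.079 open 85.5 F [0.2 1.4 0.6] t 4.77 j [ 0.62  0.28 -0.15  1.07  0.    2.11]
tcp [453.7 324.4 214.1] toolx [ 0.047  0.036 -0.998] jaw yaw 0.08 open 85.6 F [-2.2 -1.  -0.9] t 4.82 j [ 0.62  0.28 -0.16  1.07  0.    2.11]
tcp [453.2 323.8 212.5] toolx [ 0.046  0.035 -0.998] jaw yaw 0.08 open 85.6 F [-0.1  0.2 -0.6] t 4.87 j [ 0.62  0.28 -0.16  1.07  0.    2.11]
```

```bash
python3 -m pendant '[1,-0.012,-0.014,-0.02,0]' >/dev/null
python3 - <<'E'
from h import *
for i in range(3):
    tool(); get_image('wrist')
E
python3 -m pendant '[1,0,0,-0.02,0,1,0,0,-0.02,0]'>/dev/null
python3 - <<'E'
from h import *
for i in range(3):
    tool(); get_image('wrist')
E
```

```text
tcp [445.1 312.9 194. ] toolx [ 0.052  0.04  -0.998] jaw yaw 0.081 open 85.1 F [1.9 0.4 0.2] t 5.0 j [ 0.61  0.26 -0.24  1.01  0.    2.1 ]
tcp [435.6 305.  186.1] toolx [ 0.036  0.027 -0.999] jaw yaw 0.081 open 85.7 F [-5.3 -5.5 -5. ] t 5.05 j [ 0.61  0.26 -0.26  1.01  0.    2.1 ]
tcp [435.6 305.3 186.7] toolx [ 0.034  0.026 -0.999] jaw yaw 0.08 open 85.0 F [-1.3 -0.7 -1.3] t 5.1 j [ 0.61  0.26 -0.25  1.01  0.    2.1 ]
tcp [442.4 310.4 152.5] toolx [ 0.047  0.036 -0.998] jaw yaw 0.08 open 85.0 F [-1.1  0.1 -0.7] t 5.32 j [ 0.61  0.29 -0.31  0.91  0.    2.1 ]
tcp [441.1 309.5 149. ] toolx [ 0.043  0.033 -0.999] jaw yaw 0.08 open 85.4 F [ 0.2  0.7 -2.4] t 5.37 j [ 0.61  0.29 -0.32  0.91  0.    2.1 ]
tcp [440.8 309.3 150.2] toolx [ 0.043  0.032 -0.999] jaw yaw 0.08 open 85.3 F [-0.3 -1.   0.9] t 5.42 j [ 0.61  0.29 -0.31  0.91  0.    2.1 ]
```

```bash
python3 -m pendant '[1,0.001,0,-0.015,0]' 50 >/dev/null
python3 - <<'E'
from h import *
for i in range(2):
    tool(); get_image('wrist')
tool()
see('wrist',['hook_arch'])
E
```

```text
tcp [445.3 311.8 140.1] toolx [ 0.049  0.037 -0.998] jaw yaw 0.08 open 85.5 F [ 1.   1.1 -0.5] t 5.55 j [ 0.61  0.3  -0.33  0.88  0.    2.1 ]
tcp [443.5 310.5 136.1] toolx [ 0.045  0.034 -0.998] jaw yaw 0.08 open 85.2 F [-0.7  0.1 -1.3] t 5.6 j [ 0.61  0.31 -0.33  0.87  0.    2.1 ]
tcp [442.7 309.9 136.5] toolx [ 0.043  0.033 -0.999] jaw yaw 0.08 open 86.1 F [-1.2  0.1  0.3] t 5.65 j [ 0.61  0.31 -0.33  0.88  0.    2.1 ]
wrist hook_arch [([442.8, 311.6, 170.6], 0.83), ([448.5, 314.0, 166.0], 0.71)]
```

```bash
python3 -m pendant '[0,0,0,0,0,0,0,0,0,0,0,0,0,0,0,0,0,0,0,0,0,0,0,0,0,0,0,0,0,0,0,0,0,0,0,0,0,0,0,0]' 50 >/dev/null
python3 - <<'E'
from h import *
tool()
see('wrist',['hook_arch'])
tool()
E
```

```text
tcp [445.4 311.9 142.4] toolx [ 0.05   0.038 -0.998] jaw yaw 0.08 open 37.7 F [-0.3 -0.7 -1.8] t 6.42 j [ 0.61  0.3  -0.33  0.88  0.    2.1 ]
wrist hook_arch []
tcp [445.4 311.9 142.3] toolx [ 0.05   0.038 -0.998] jaw yaw 0.08 open 37.9 F [ 0.6 -0.1 -0.3] t 6.52 j [ 0.61  0.3  -0.33  0.88  0.    2.1 ]
```

```bash
python3 -m pendant '[0.6,0,0,0,0,0.6,-0.001,0,-0.001,0,0.6,-0.001,0,-0.001,0,0.6,-0.001,0,-0.010,0]' 60 >/dev/null
python3 - <<'E'
from h import *
get_image('wrist'); tool()
see('wrist',['hook_arch'],'w3.png')
E
```

```text
tcp [442.1 311.9 129.2] toolx [ 0.05   0.038 -0.998] jaw yaw 0.08 open 51.1 F [-1.  -0.3 -0.7] t 6.9 j [ 0.61  0.31 -0.35  0.85  0.    2.1 ]
wrist hook_arch [([443.0, 311.7, 170.7], 0.59)]
```

View pics/w3.png

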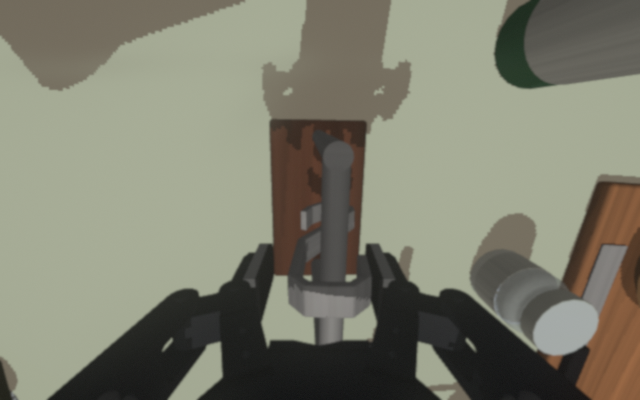

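```bash
python3 -m pendant '[0,0,0,0,0,0,0,0,0,0,0,0,0,0,0,0,0,0,0,0,0,0,0,0,0]' 60 >/dev/null
python3 - <<'E'
from h import *
get_image('wrist'); tool()
E
```

```text
tcp [442.6 312.  130.9] toolx [ 0.051  0.038 -0.998] jaw yaw 0.08 open 38.4 F [ 0.   0.7 -1. ] t 7.47 j [ 0.61  0.31 -0.35  0.85  0.    2.1 ]
```

```bash
python3 -m pendant '[0,0,0,0.018,0,0,0,0,0.018,0]' >/dev/null
python3 - <<'E'
from h import *
get_image('wrist'); tool()
see('wrist',['hook_arch','hook_curl'],'w4.png')
E
```

```text
tcp [441.  310.9 167. ] toolx [ 0.047  0.035 -0.998] jaw yaw 0.08 open 38.1 F [ 0.9 -0.3  0.6] t 7.68 j [ 0.61  0.28 -0.29  0.95  0.    2.1 ]
wrist hook_arch [([435.9, 308.3, 204.7], 0.87)]
wrist hook_curl [([442.5, 309.4, 79.3], 0.76)]
```

```bash
python3 -m pendant '[0,0,0,0.003,0]' >/dev/null
python3 - <<'E'
from h import *
get_image('wrist'); tool()
E
python3 -m pendant '[0,-0.020,-0.0015,0.000,0]' >/dev/null
python3 - <<'E'
from h import *
get_image('wrist'); tool()
E
python3 -m pendant '[0,-0.025,-0.002,0.0,0,0,-0.025,-0.002,0,0]' >/dev/null
python3 - <<'E'
from h import *
get_image('wrist'); tool()
see('wrist',['hook_arch','hook_curl','hook_stand'],'w4.png')
E
```

```text
tcp [439.9 310.1 166.2] toolx [ 0.044  0.033 -0.998] jaw yaw 0.08 open 38.4 F [ 0.7  0.4 -0.9] t 7.97 j [ 0.61  0.28 -0.29  0.95  0.    2.1 ]
tcp [416.1 307.6 165. ] toolx [ 0.039  0.032 -0.999] jaw yaw 0.08 open 38.4 F [-5.8 -1.5 -1.3] t 8.1 j [ 0.63  0.25 -0.33  0.94  0.    2.13]
tcp [362.2 302.1 163.1] toolx [ 0.035  0.03  -0.999] jaw yaw 0.079 open 38.4 F [-5.7 -2.1 -1.4] t 8.32 j [ 0.69  0.18 -0.43  0.91  0.    2.19]
wrist hook_arch [([360.5, 298.3, 201.8], 0.78)]
wrist hook_curl [([359.8, 302.7, 77.5], 0.59)]
wrist hook_stand [([446.9, 310.2, 2.5], 0.86), ([659.3, 234.5, -2.8], 0.28)]
```

```bash
python3 -m pendant '[0,0,0,0.03,0,0,0,-0.01,0.03,0,0,0,-0.02,0.03,0,0,0.004,-0.03,0.02,0,0,0.01,-0.036,0.02,0,0,0.01,-0.036,0.01,0,0,0.01,-0.036,0,0,0,0.01,-0.036,0,-0.02,0,0.01,-0.036,0,-0.02,0,0.01,-0.036,0,0,0,0.01,-0.036,0,0,0,0.01,-0.02,0,0,0,0,-0.01,0,0]' >/dev/null
python3 - <<'E'
from h import *
get_image('wrist');get_image('wrist'); tool()
see('wrist',['hook_arch','hook_curl','rail_mid'],'w5.png')
see('scene',['hook_arch','hook_curl','rail_mid'])
see('top',['hook_arch','hook_curl','rail_mid'])
E
```

```text
tcp [469.1 -52.3 312.6] toolx [ 0.063  0.029 -0.998] jaw yaw 0.037 open 37.9 F [ 0.1 -0.4 -1.2] t 9.7 j [-0.14  0.1  -0.13  1.28  0.04  1.4 ]
wrist hook_arch [([463.0, -55.8, 351.3], 0.94)]
wrist hook_curl [([471.9, -54.2, 227.3], 0.86), ([531.5, -31.5, 284.3], 0.64), ([669.2, -40.2, 241.7], 0.58)]
wrist rail_mid [([655.1, -230.1, -3.9], 0.39)]
scene hook_arch [([472.6, -50.5, 348.2], 0.57)]
scene hook_curl [([470.1, -46.9, 223.8], 0.75)]
scene rail_mid [([535.6, -25.4, 287.1], 0.88), ([674.7, -42.5, 240.4], 0.57)]
top hook_arch []
top hook_curl []
top rail_mid [([533.3, -27.1, 285.9], 0.79)]
```

View pics/w5.png

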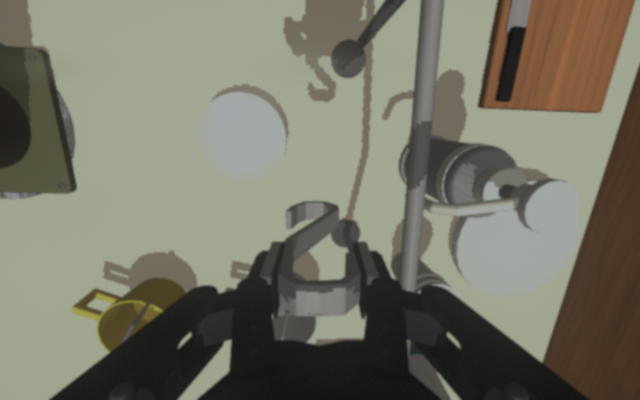

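Run:
```python
from h import *
s,M=tool(); p=get_image('wrist')
a=wunproj(p,s,M,[(432,3),(410,288)],285); d=a[0]-a[1]; print(a,'rail yaw',np.arctan2(-d[0],d[1]))
print('arch',wunproj(p,s,M,[(320,298)],353), 'spout/cap',wunproj(p,s,M,[(550,205)],246))
```

```text
tcp [467.6 -49.  312.9] toolx [ 0.062  0.03  -0.998] jaw yaw 0.042 open 37.9 F [-0.5 -0.2 -1.4] t 10.3 j [-0.13  0.1  -0.13  1.28  0.04  1.4 ]
[[524.9  89.1 285. ]
 [537.  -90.1 285. ]] rail yaw 0.06741998387274944
arch [[464.7 -49.9 353. ]] spout/cap [[665.9 -35.7 246. ]]
```

```bash
python3 -m pendant '[0,0.015,-0.007,-0.018,0.01]' >/dev/null
python3 - <<'E'
from h import *
get_image('wrist');get_image('wrist'); tool()
E
```

```text
tcp [483.1 -56.4 293. ] toolx [ 0.06   0.031 -0.998] jaw yaw 0.052 open 38.4 F [-0.4  0.4 -2. ] t 10.53 j [-0.14  0.13 -0.15  1.24  0.04  1.38]
```

```bash
python3 -m pendant '[0,0,0,0.004,0]' >/dev/null
python3 - <<'E'
from h import *
get_image('wrist');get_image('wrist'); tool()
E
python3 -m pendant '[0,0.025,0.001,0,0]' >/dev/null
python3 - <<'E'
from h import *
get_image('wrist');get_image('wrist'); tool()
E
```

```text
tcp [483.  -56.3 297.6] toolx [ 0.06   0.031 -0.998] jaw yaw 0.052 open 38.4 F [-0.1  0.5 -0.2] t 10.72 j [-0.14  0.13 -0.14  1.25  0.04  1.38]
tcp [510.8 -55.2 298.4] toolx [ 0.064  0.031 -0.997] jaw yaw 0.052 open 38.0 F [-0.3 -0.2 -1.7] t 10.9 j [-0.13  0.17 -0.08  1.26  0.04  1.39]
```

```bash
python3 -m pendant '[0,0.020,0.000,-0.003,0]' >/dev/null
python3 - <<'E'
from h import *
get_image('wrist'); tool()
s,M=tool()
see('wrist',['hook_arch','hook_curl'],'w6.png')
see('scene',['hook_arch','rail_mid'],'s6.png')
a=cv2.imread('pics/w6.png'); b=cv2.imread('pics/s6.png')[130:290,220:420]
cv2.imwrite('pics/c6.png',np.hstack([cv2.resize(a[180:400,150:500],(400,320),interpolation=3),cv2.resize(b,(400,320),interpolation=3)]))
E
```

```text
tcp [534.5 -55.2 295.7] toolx [ 0.068  0.031 -0.997] jaw yaw 0.052 open 38.4 F [ 6.5 -1.3 -1.4] t 11.03 j [-0.13  0.21 -0.04  1.26  0.04  1.39]
tcp [534.5 -55.2 295.7] toolx [ 0.068  0.031 -0.997] jaw yaw 0.052 open 38.4 F [ 6.5 -1.3 -1.4] t 11.03 j [-0.13  0.21 -0.04  1.26  0.04  1.39]
wrist hook_arch [([530.0, -57.9, 336.5], 0.81)]
wrist hook_curl [([537.8, -58.4, 210.7], 0.9)]
scene hook_arch [([532.9, -58.1, 331.4], 0.85), ([674.0, -43.2, 243.7], 0.24)]
scene rail_mid [([672.3, -40.5, 244.1], 0.73), ([534.1, -24.7, 287.6], 0.68)]
```

View pics/c6.png

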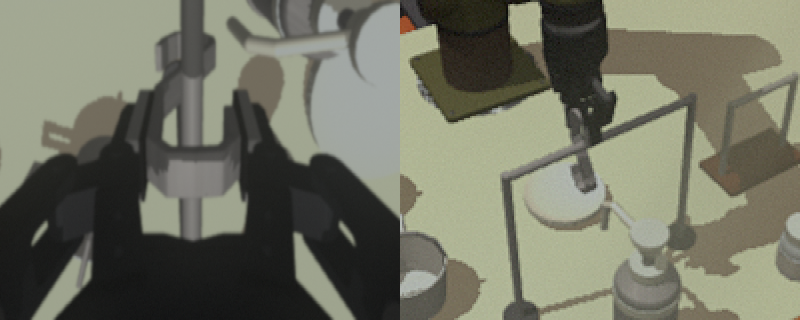

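```bash
python3 -m pendant '[0,-0.001,0,-0.015,0]' >/dev/null
python3 - <<'E'
from h import *
get_image('wrist'); tool()
E
python3 -m pendant '[0,-0.002,0,-0.013,0]' >/dev/null
python3 - <<'E'
from h import *
get_image('wrist'); tool()
E
```

```text
tcp [527.6 -55.1 279.1] toolx [ 0.062  0.031 -0.998] jaw yaw 0.052 open 38.3 F [-3.   0.2 -3.5] t 11.47 j [-0.13  0.21 -0.08  1.22  0.04  1.39]
tcp [527.3 -55.1 265.6] toolx [ 0.067  0.031 -0.997] jaw yaw 0.052 open 38.5 F [ 9.1  0.2 -7.2] t 11.6 j [-0.13  0.21 -0.12  1.18  0.04  1.39]
```

```bash
python3 -m pendant '[0,0.008,0,0,0]' >/dev/null
python3 - <<'E'
from h import *
get_image('wrist');get_image('wrist'); tool()
E
python3 -m pendant '[0,0.002,0,-0.006,0]' >/dev/null
python3 - <<'E'
from h import *
get_image('wrist');get_image('wrist'); tool()
see('wrist',['hook_arch','hook_curl'])
see('scene',['hook_arch'])
E
```

```text
tcp [535.7 -55.1 265.7] toolx [ 0.067  0.031 -0.997] jaw yaw 0.052 open 38.3 F [-0.   0.7 -1.9] t 11.78 j [-0.13  0.22 -0.1   1.18  0.04  1.39]
tcp [537.2 -55.1 258.9] toolx [ 0.065  0.031 -0.997] jaw yaw 0.052 open 38.1 F [-0.2 -0.3 -1.5] t 11.97 j [-0.13  0.23 -0.11  1.17  0.04  1.39]
wrist hook_arch [([532.7, -54.5, 296.3], 0.6)]
wrist hook_curl [([542.0, -55.8, 170.8], 0.86), ([532.6, -34.2, 284.1], 0.46)]
scene hook_arch [([538.0, -55.9, 294.1], 0.79)]
```

```bash
python3 -m pendant '[0,0,0,-0.003,0]' >/dev/null
python3 - <<'E'
from h import *
get_image('wrist');get_image('wrist'); tool()
E
python3 -m pendant '[0.6,0,0,-0.0005,0,0.6,0,0,-0.0005,0,0.6,0,0,-0.0005,0,0.6,0,0,-0.0005,0]' >/dev/null
python3 - <<'E'
from h import *
get_image('wrist');get_image('wrist'); tool()
see('wrist',['hook_arch','hook_curl'])
see('scene',['hook_arch','hook_curl'])
E
```

```text
tcp [537.3 -55.1 256.4] toolx [ 0.066  0.031 -0.997] jaw yaw 0.052 open 37.9 F [ 0.3 -0.1 -0.9] t 12.4 j [-0.13  0.23 -0.12  1.16  0.04  1.39]
tcp [537.7 -55.1 255. ] toolx [ 0.068  0.031 -0.997] jaw yaw 0.052 open 51.6 F [ 0.2  0.4 -0.6] t 12.83 j [-0.13  0.23 -0.12  1.16  0.04  1.39]
wrist hook_arch [([530.9, -59.9, 293.3], 0.9)]
wrist hook_curl [([535.9, -55.4, 169.7], 0.93)]
scene hook_arch [([539.4, -61.0, 293.1], 0.66)]
scene hook_curl [([538.3, -57.5, 165.6], 0.66)]
```

```bash
python3 -m pendant '[0.7,-0.001,0,0.005,0,0.7,0,0,0.015,0,0.7,0,0,0.03,0,0.7,0,0,0.03,0]' >/dev/null
python3 - <<'E'
from h import *
get_image('wrist');get_image('wrist'); tool()
E
python3 -m pendant '[1,-0.04,0,0.01,0,1,-0.04,0,0.01,0,1,-0.04,0,0,0,1,-0.04,0,0,0]' >/dev/null
python3 - <<'E'
from h import *
get_image('wrist');get_image('wrist'); tool()
see('scene',['hook_arch','hook_curl'],'s7.png')
E
```

```text
tcp [534.6 -54.9 335.5] toolx [ 0.063  0.031 -0.997] jaw yaw 0.052 open 60.1 F [ 0.  -0.9  0.7] t 13.57 j [-0.13  0.21  0.07  1.36  0.04  1.39]
tcp [374.2 -54.8 352.5] toolx [ 0.06   0.032 -0.998] jaw yaw 0.053 open 85.2 F [ 1.5 -0.1 -0.1] t 14.0 j [-0.18 -0.06 -0.2   1.38  0.04  1.34]
scene hook_arch [([539.2, -57.2, 290.6], 0.78), ([428.8, -291.2, 1.8], 0.45)]
scene hook_curl [([538.6, -51.9, 166.2], 0.88), ([653.3, -226.1, 0.9], 0.73), ([579.4, -52.5, 164.6], 0.21)]
```

```bash
L='
from h import *
get_image("wrist");get_image("wrist"); tool()'
python3 -m pendant '[1,-0.025,0.01,-0.03,0]' >/dev/null; python3 -c "$L"
python3 -m pendant '[1,-0.000,0.0,0.03,0]' >/dev/null; python3 -c "$L"
python3 -m pendant '[1,-0.0,0.0,-0.015,0,1,-0.0,0.0,-0.015,0]' >/dev/null; python3 -c "$L"
python3 -m pendant '[1,-0.02,0.0,0,0]' >/dev/null; python3 -c "$L"
```

```text
tcp [344.9 -43.3 313.2] toolx [ 0.04   0.036 -0.999] jaw yaw 0.054 open 85.5 F [-1.9 -0.4 -0.8] t 14.33 j [-0.16 -0.1  -0.33  1.31  0.04  1.35]
tcp [346.2 -43.3 344.6] toolx [ 0.041  0.036 -0.999] jaw yaw 0.055 open 85.7 F [ 1.9 -0.8  0.6] t 14.52 j [-0.16 -0.1  -0.25  1.39  0.04  1.35]
tcp [351.  -43.9 316.4] toolx [ 0.046  0.035 -0.998] jaw yaw 0.056 open 85.4 F [-0.2  0.6  0.4] t 14.78 j [-0.16 -0.09 -0.32  1.31  0.04  1.35]
tcp [330.3 -43.9 316.9] toolx [ 0.045  0.035 -0.998] jaw yaw 0.056 open 85.4 F [-0.   0.2  0.4] t 14.97 j [-0.17 -0.13 -0.34  1.32  0.04  1.34]
```

```bash
L='
from h import *
get_image("wrist");get_image("wrist"); tool()'
python3 -m pendant '[1,0.0,0,0.03,0]' >/dev/null; python3 -c "$L"
python3 -m pendant '[1,-0.025,0.005,-0.03,0]' >/dev/null; python3 -c "$L"
python3 -m pendant '[1,0.025,0.0,0.0,0]' >/dev/null; python3 -c "$L"
python3 -m pendant '[1,-0.025,0.005,-0.03,0]' >/dev/null; python3 -c "$L"
```

```text
tcp [332.9 -44.3 350.2] toolx [ 0.05   0.034 -0.998] jaw yaw 0.056 open 85.4 F [0.5 0.8 0.5] t 15.15 j [-0.17 -0.13 -0.26  1.4   0.04  1.34]
tcp [300.5 -37.9 314.5] toolx [ 0.035  0.037 -0.999] jaw yaw 0.056 open 85.5 F [-1.4  0.9 -1.1] t 15.33 j [-0.17 -0.18 -0.39  1.33  0.04  1.35]
tcp [328.4 -38.1 314.7] toolx [ 0.037  0.037 -0.999] jaw yaw 0.056 open 85.7 F [-0.4 -0.9  0.4] t 15.52 j [-0.16 -0.13 -0.35  1.32  0.04  1.36]
tcp [294.3 -31.7 278.4] toolx [ 0.018  0.039 -0.999] jaw yaw 0.056 open 85.5 F [-1.6  1.1 -0.7] t 15.7 j [-0.15 -0.17 -0.47  1.25  0.04  1.36]
```

```bash
L='
from h import *
get_image("wrist");get_image("wrist"); tool()'
python3 -m pendant '[1,0.02,0,0.0,0]' >/dev/null; python3 -c "$L"
python3 -m pendant '[1,-0.025,-0.005,-0.03,0]' >/dev/null; python3 -c "$L"
python3 -m pendant '[1,0.006,-0.025,0,0.12,1,0.006,-0.025,0,0.12,1,0.006,-0.025,0,0.12,1,0.006,-0.025,0,0.12,1,0.006,-0.025,0,0.12,1,0.006,-0.025,0,0.12,1,0.006,-0.025,0,0.12,1,0.006,-0.025,0,0.12,1,0.006,-0.02,0,0.12,1,0.0,-0.01,0,0.12,1,0.00,0,0,0.12]' >/dev/null; python3 -c "$L
see('wrist',['pail_handle','pail_mouth','pail_bail'],'w8.png')"
```

```text
tcp [316.5 -31.8 279. ] toolx [ 0.019  0.039 -0.999] jaw yaw 0.057 open 85.7 F [-0.5 -0.5  0.6] t 15.88 j [-0.14 -0.13 -0.44  1.25  0.04  1.37]
tcp [282.7 -35.8 244. ] toolx [ 0.003  0.042 -0.999] jaw yaw 0.056 open 85.3 F [-0.7 -0.5 -0.5] t 16.07 j [-0.17 -0.16 -0.56  1.18  0.04  1.34]
tcp [ 349.1 -280.1  263.5] toolx [-0.018  0.009 -1.   ] jaw yaw 1.401 open 85.4 F [ 0.2  0.4 -0.2] t 17.08 j [-0.67  0.13 -0.22  1.24 -0.   -0.5 ]
wrist pail_handle [([346.5, -272.2, 53.1], 0.74)]
wrist pail_mouth [([207.7, -306.3, 82.6], 0.81), ([436.0, -292.0, 79.3], 0.59), ([432.7, -292.0, -0.5], 0.46)]
wrist pail_bail [([431.8, -289.7, 137.4], 0.89), ([209.9, -308.7, 139.7], 0.79)]
```

```bash
L='
from h import *
get_image("wrist");get_image("wrist"); tool()'
python3 -m pendant '[1,-0.002,0.005,-0.03,-0.02,1,0,0,-0.03,0,1,0,0,-0.03,0,1,0,0,-0.03,0,1,0,0,-0.02,0]' >/dev/null; python3 -c "$L
see('wrist',['pail_handle','pail_bail'],'w9.png')"
```

```text
tcp [ 347.9 -272.2  124.5] toolx [-0.01   0.005 -1.   ] jaw yaw 1.376 open 85.4 F [-0.4  0.7  0.2] t 17.8 j [-0.66  0.21 -0.51  0.87 -0.   -0.47]
wrist pail_handle [([350.7, -274.4, 51.2], 0.82)]
wrist pail_bail []
```

View pics/w9.png

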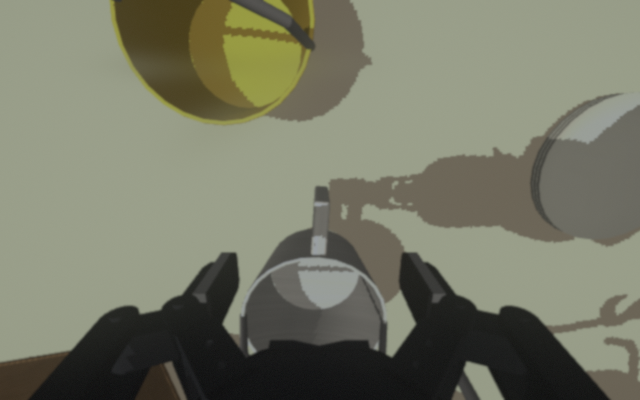

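```bash
L='
from h import *
get_image("wrist");get_image("wrist"); tool()'
python3 -m pendant '[1,0,-0.001,-0.03,0,1,0,0,-0.03,0,1,0,0,-0.025,0]' >/dev/null; python3 -c "$L"
python3 -m pendant '[0.5,0,0,-0.0005,0,0,0,0,-0.0005,0,0,0,0,-0.0005,0,0,0,0,-0.0005,0,0,0,0,-0.0005,0,0,0,0,-0.0005,0,0,0,0,-0.0005,0,0,0,0,-0.0005,0,0,0,0,0,0]' 110 >/dev/null; python3 -c "$L
see('wrist',['pail_handle'])"
```

```text
tcp [ 358.4 -281.3   50.5] toolx [ 0.011 -0.012 -1.   ] jaw yaw 1.375 open 85.4 F [0.1 0.4 0.8] t 18.3 j [-0.66  0.3  -0.62  0.64 -0.   -0.47]
tcp [ 364.  -285.3   56.2] toolx [ 0.023 -0.02  -1.   ] jaw yaw 1.375 open 9.0 F [-0.9  1.   2.9] t 19.15 j [-0.66  0.29 -0.61  0.64 -0.   -0.47]
wrist pail_handle [([346.1, -284.9, 51.3], 0.83)]
```

```bash
L='
from h import *
get_image("wrist");get_image("wrist"); tool()'
python3 -m pendant '[0.6,0,0,0,0,0.6,0,0,0,0,0.6,0,0,0,0,0.6,-0.014,0.002,0.02,0]' >/dev/null; python3 -c "$L
see('wrist',['pail_handle','pail_mouth'],'w10.png')
see('scene',['pail_handle','pail_mouth','pail_bail'])
see('top',['pail_handle','pail_mouth','pail_bail'])"
```

```text
tcp [ 349.5 -283.8   76.8] toolx [ 0.023 -0.022 -1.   ] jaw yaw 1.374 open 51.7 F [ 0.6 -0.2 -0.6] t 19.68 j [-0.68  0.24 -0.61  0.69 -0.   -0.48]
wrist pail_handle [([348.0, -284.7, 51.4], 0.75)]
wrist pail_mouth []
scene pail_handle [([347.3, -284.5, 56.0], 0.9), ([134.6, -274.8, 56.3], 0.64), ([578.5, -57.3, 161.4], 0.5)]
scene pail_mouth [([213.1, -305.3, 79.9], 0.83), ([430.1, -296.8, 81.4], 0.62)]
scene pail_bail [([207.1, -309.7, 137.6], 0.89), ([433.8, -300.7, 143.0], 0.7)]
top pail_handle [([347.1, -284.0, 50.4], 0.92), ([435.2, -295.3, 139.8], 0.59), ([661.1, -228.3, -0.8], 0.36)]
top pail_mouth [([436.4, -299.2, 79.0], 0.64)]
top pail_bail [([435.2, -294.6, 139.7], 0.57), ([533.2, -55.8, 289.9], 0.32)]
```

View pics/w10.png

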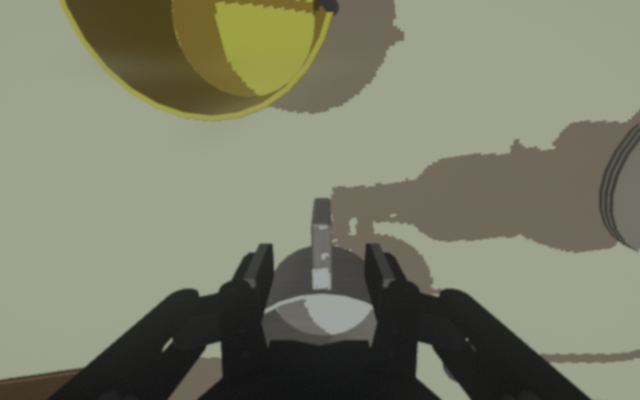

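```bash
L='
from h import *
get_image("wrist");get_image("wrist"); tool()'
python3 -m pendant '[0.6,-0.002,0,-0.02,0]' >/dev/null; python3 -c "$L"
python3 -m pendant '[0.6,-0.003,0.001,-0.022,0]' >/dev/null; python3 -c "$L"
```

```text
tcp [ 346.4 -282.2   53.8] toolx [ 0.019 -0.018 -1.   ] jaw yaw 1.374 open 51.6 F [-0.3  0.1 -0.4] t 20.42 j [-0.68  0.27 -0.64  0.63 -0.   -0.49]
tcp [ 341.  -279.3   30. ] toolx [ 0.014 -0.014 -1.   ] jaw yaw 1.374 open 51.1 F [-0.4  0.1  0.2] t 20.6 j [-0.68  0.3  -0.68  0.56 -0.   -0.49]
```

```bash
L='
from h import *
get_image("wrist");get_image("wrist"); tool()'
python3 -m pendant '[0.4,0.003,-0.003,0,0]' >/dev/null; python3 -c "$L"
python3 -m pendant '[0,0,0,-0.0005,0,0,0,0,-0.0005,0,0,0,0,-0.0005,0,0,0,0,-0.0005,0,0,0,0,-0.0005,0,0,0,0,0,0]' 110 >/dev/null; python3 -c "$L
see('scene',['pail_handle','pail_mouth','pail_bail'])"
```

```text
tcp [ 344.9 -283.    30.8] toolx [ 0.015 -0.015 -1.   ] jaw yaw 1.374 open 34.5 F [ 0.3 -0.8  0.6] t 20.78 j [-0.69  0.31 -0.67  0.57 -0.   -0.49]
tcp [ 346.6 -283.6   31.8] toolx [ 0.019 -0.016 -1.   ] jaw yaw 1.376 open 10.5 F [-0.5  0.   2.5] t 21.38 j [-0.69  0.31 -0.67  0.57 -0.   -0.49]
scene pail_handle [([350.8, -285.6, 53.6], 0.83), ([129.6, -274.1, 53.7], 0.56)]
scene pail_mouth [([431.4, -298.2, 77.6], 0.92), ([212.1, -309.7, 79.3], 0.75)]
scene pail_bail [([436.3, -300.1, 140.8], 0.97), ([209.0, -309.3, 139.4], 0.81)]
```

```bash
L='
from h import *
get_image("wrist");get_image("wrist"); tool()'
python3 -m pendant '[0,0,0,0.01,0,0,0,0,0.03,0,0,0,0,0.03,0]' 120 >/dev/null; python3 -c "$L
see('scene',['pail_handle','pail_mouth','pail_bail','pail'])
see('top',['pail_handle','pail_mouth','pail_bail'])"
```

```text
tcp [ 344.5 -282.9  100.2] toolx [ 0.013 -0.014 -1.   ] jaw yaw 1.375 open 10.3 F [ 1.6 -0.9 -2.9] t 21.93 j [-0.69  0.22 -0.57  0.76 -0.   -0.49]
scene pail_handle [([346.0, -286.1, 124.2], 0.85), ([131.1, -273.7, 55.0], 0.78)]
scene pail_mouth [([430.5, -298.7, 145.9], 0.97), ([433.1, -297.2, 209.5], 0.74), ([208.5, -308.5, 79.2], 0.56)]
scene pail_bail [([435.7, -299.7, 208.6], 0.98), ([210.8, -309.8, 140.2], 0.92)]
scene pail [([431.1, -296.5, 70.0], 0.93), ([209.8, -311.0, 1.1], 0.91), ([447.1, 308.2, -0.6], 0.64)]
top pail_handle [([342.8, -280.4, 117.3], 0.92), ([533.3, -56.8, 169.5], 0.3)]
top pail_mouth [([430.2, -294.5, 141.9], 0.65), ([535.1, -27.2, 285.8], 0.6)]
top pail_bail [([432.4, -293.0, 201.5], 0.64), ([656.8, -228.3, 0.6], 0.17)]
```

```bash
L='
from h import *
get_image("wrist");get_image("wrist"); tool()'
python3 -m pendant '[0,-0.008,0.01,0,0.02,0,-0.008,0.02,0,0.03,0,-0.007,0.027,0,0.03,0,-0.005,0.027,0,0.03,0,-0.003,0.027,0,0.03,0,0,0.027,0,0.03,0,0,0.027,0,0.03,0,0,0.025,0,0.03,0,0,0.015,0,0.02]' >/dev/null; python3 -c "$L
see('scene',['pail_handle','pail_mouth','pail_bail','hook_curl','hook_arch'])
see('top',['pail_handle','pail_mouth','pail_bail','hook_curl'])"
```

```text
tcp [308.4 -72.2  93.7] toolx [ 0.009 -0.008 -1.   ] jaw yaw 1.629 open 10.3 F [ 0.4 -0.5 -3.5] t 23.23 j [-0.22  0.02 -0.83  0.71 -0.01 -0.28]
scene pail_handle [([310.4, -74.6, 115.6], 0.76)]
scene pail_mouth [([396.5, -65.4, 139.9], 0.86), ([211.0, -305.2, 80.9], 0.7)]
scene pail_bail [([209.7, -309.2, 137.8], 0.83), ([399.6, -67.2, 202.0], 0.65)]
scene hook_curl [([535.7, -57.2, 166.8], 0.88)]
scene hook_arch [([536.2, -54.4, 291.4], 0.84), ([673.0, -44.7, 240.7], 0.5)]
top pail_handle [([129.2, -276.0, 52.8], 0.64), ([537.7, -24.7, 285.5], 0.43)]
top pail_mouth [([211.2, -309.5, 77.8], 0.94), ([400.6, -67.5, 142.2], 0.75)]
top pail_bail [([205.7, -306.5, 141.4], 0.65), ([403.5, -64.7, 201.5], 0.57)]
top hook_curl [([536.1, -58.0, 171.9], 0.76)]
```

```bash
L='
from h import *
get_image("wrist");get_image("wrist"); tool()'
python3 -m pendant '[0,0.015,0.003,0.001,0,0,0.025,0.003,0.001,0,0,0.025,0.003,0.001,0,0,0.018,0.001,0,0]' >/dev/null; python3 -c "$L
p=see('scene',['pail_mouth','pail_bail','hook_curl'],'s11.png')
see('top',['pail_mouth','pail_bail','hook_curl'])
a=cv2.imread('pics/s11.png')[140:300,220:420]; cv2.imwrite('pics/c11.png',cv2.resize(a,(750,600),interpolation=3))"
```

```text
tcp [390.8 -64.9  96.3] toolx [ 0.005 -0.009 -1.   ] jaw yaw 1.619 open 10.1 F [ 0.3  0.4 -1.8] t 24.22 j [-0.16  0.15 -0.67  0.74 -0.01 -0.21]
scene pail_mouth [([211.9, -306.2, 79.9], 0.82), ([478.1, -60.3, 140.5], 0.58), ([580.0, -52.9, 164.0], 0.18)]
scene pail_bail [([208.1, -309.0, 140.2], 0.91), ([658.0, 235.1, 1.5], 0.61), ([482.9, -59.9, 205.1], 0.55)]
scene hook_curl [([536.7, -56.2, 165.6], 0.75), ([659.7, 233.7, -1.0], 0.69)]
top pail_mouth [([209.1, -310.2, 79.4], 0.69), ([477.5, -59.3, 142.9], 0.51)]
top pail_bail [([206.4, -308.7, 138.5], 0.63)]
top hook_curl [([445.7, 305.1, 2.0], 0.47)]
```

View pics/c11.png

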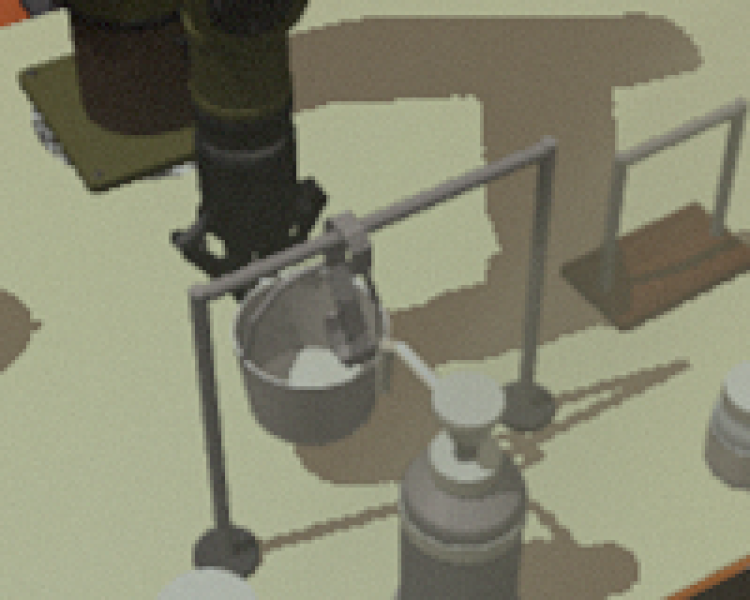

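```bash
L='
from h import *
get_image("wrist");get_image("wrist"); tool()'
python3 -m pendant '[0,0.022,0.0015,0,0]' >/dev/null; python3 -c "$L"
python3 -m pendant '[0,0.022,0.0015,0,0]' >/dev/null; python3 -c "$L
p=see('scene',['pail_mouth','pail_bail','hook_curl','hook_arch'],'s12.png')
see('top',['pail_mouth','pail_bail','hook_curl','hook_arch'])
p=see('wrist',['pail_bail','hook_curl'],'w12.png')"
```

```text
tcp [410.7 -63.3  96.4] toolx [ 0.005 -0.008 -1.   ] jaw yaw 1.618 open 10.3 F [ 0.8 -0.1 -2.1] t 24.8 j [-0.15  0.18 -0.63  0.75 -0.01 -0.19]
tcp [436.8 -62.2  97.2] toolx [ 0.011 -0.009 -1.   ] jaw yaw 1.618 open 10.3 F [ 0.3 -0.2 -1.7] t 24.98 j [-0.14  0.22 -0.58  0.76 -0.01 -0.18]
scene pail_mouth [([526.2, -57.9, 146.0], 0.63), ([212.0, -307.6, 81.5], 0.6)]
scene pail_bail [([521.8, -55.2, 143.3], 0.71), ([205.6, -307.7, 139.2], 0.69), ([653.7, -227.7, 2.3], 0.19)]
scene hook_curl [([535.0, -56.0, 166.4], 0.89), ([656.7, -225.6, 1.7], 0.47), ([528.5, -57.2, 208.0], 0.17)]
scene hook_arch [([535.1, -25.7, 287.1], 0.71), ([541.3, -57.2, 289.4], 0.56)]
top pail_mouth [([211.4, -309.0, 79.2], 0.94), ([522.7, -58.1, 144.3], 0.45)]
top pail_bail [([208.3, -305.0, 141.8], 0.81), ([518.3, -55.5, 60.0], 0.54)]
top hook_curl []
top hook_arch []
wrist pail_bail []
wrist hook_curl [([521.6, -53.1, 64.1], 0.53)]
```

```bash
L='
from h import *
get_image("wrist");get_image("wrist"); tool()'
python3 -m pendant '[0,0.002,0.001,-0.012,0]' >/dev/null; python3 -c "$L"
python3 -m pendant '[0,0.003,0,-0.010,0]' >/dev/null; python3 -c "$L
p=see('scene',['pail_mouth','pail_bail','hook_curl','hook_arch'],'s13.png')
see('top',['pail_mouth','pail_bail'])
a=cv2.imread('pics/s13.png')[165:275,250:370]; cv2.imwrite('pics/c13.png',cv2.resize(a,(654,600),interpolation=3))"
```

```text
tcp [433.8 -60.7  83.6] toolx [ 0.003 -0.008 -1.   ] jaw yaw 1.618 open 10.0 F [-0.1 -0.4 -2.1] t 25.82 j [-0.13  0.23 -0.6   0.73 -0.01 -0.18]
tcp [436.1 -60.6  72.8] toolx [ 0.001 -0.008 -1.   ] jaw yaw 1.618 open 10.2 F [-0.2  0.6 -2.9] t 26.0 j [-0.13  0.25 -0.61  0.71 -0.01 -0.18]
scene pail_mouth [([524.1, -56.9, 119.5], 0.68), ([207.0, -304.9, 78.6], 0.67)]
scene pail_bail [([206.5, -309.0, 137.1], 0.93), ([528.2, -53.1, 180.8], 0.68), ([578.6, -54.5, 164.9], 0.64)]
scene hook_curl [([535.7, -55.3, 165.3], 0.6)]
scene hook_arch [([539.8, -58.3, 289.9], 0.74)]
top pail_mouth [([210.2, -307.9, 79.6], 0.79), ([531.2, -53.2, 121.6], 0.72)]
top pail_bail [([202.5, -304.0, 140.4], 0.87)]
```

View pics/c13.png

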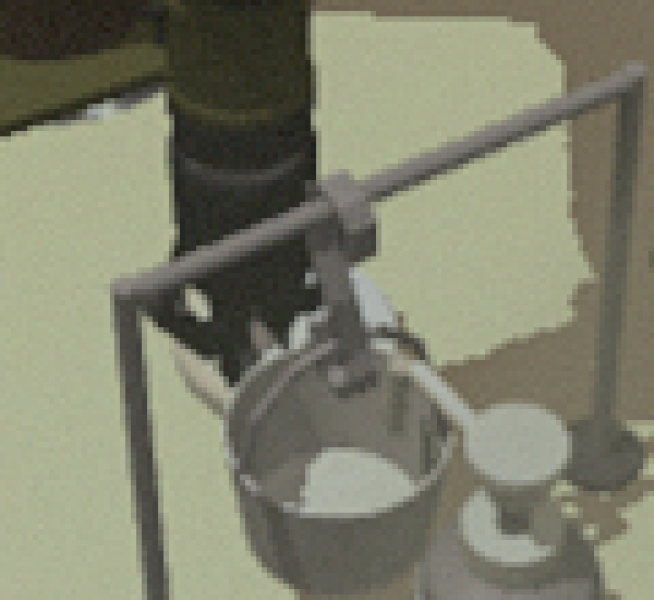

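```bash
L='
from h import *
get_image("wrist");get_image("wrist"); tool()'
python3 -m pendant '[0,0.005,0,-0.006,0]' >/dev/null; python3 -c "$L"
python3 -m pendant '[0,0.003,0,-0.007,0]' >/dev/null; python3 -c "$L
p=see('scene',['pail_mouth','pail_bail','hook_curl','hook_arch'])
see('top',['pail_mouth','pail_bail'])"
```

```text
tcp [442.8 -60.7  67.5] toolx [ 0.005 -0.008 -1.   ] jaw yaw 1.618 open 10.6 F [ 0.3  0.2 -3. ] t 26.58 j [-0.13  0.27 -0.6   0.69 -0.01 -0.18]
tcp [447.1 -60.8  60.2] toolx [ 0.006 -0.008 -1.   ] jaw yaw 1.618 open 10.3 F [-0.5  0.2 -0.5] t 26.77 j [-0.13  0.28 -0.61  0.67 -0.01 -0.18]
scene pail_mouth [([209.2, -309.3, 82.6], 0.82), ([532.4, -56.8, 111.2], 0.56)]
scene pail_bail [([539.7, -56.6, 171.4], 0.9), ([203.1, -310.8, 136.4], 0.72), ([446.2, 308.7, 1.5], 0.61)]
scene hook_curl [([537.1, -56.4, 164.8], 0.55)]
scene hook_arch [([539.1, -57.2, 289.7], 0.94)]
top pail_mouth [([208.4, -310.6, 78.4], 0.65), ([536.4, -58.7, 109.8], 0.59)]
top pail_bail [([208.2, -306.5, 142.2], 0.73)]
```

```bash
L='
from h import *
get_image("wrist");get_image("wrist"); tool()'
python3 -m pendant '[0,0,0,-0.0015,0]' >/dev/null; python3 -c "$L"
python3 -m pendant '[0.4,0,0,-0.0005,0,0.5,0,0,-0.0005,0,0.5,0,0,-0.0005,0,0.5,0,0,-0.0005,0]' >/dev/null; python3 -c "$L
p=see('scene',['pail_mouth','pail_bail','hook_curl','hook_arch'],'s14.png')
see('top',['pail_mouth','pail_bail'])
see('wrist',['pail_handle'])
a=cv2.imread('pics/s14.png')[165:275,250:370]; cv2.imwrite('pics/c14.png',cv2.resize(a,(654,600),interpolation=3))"
```

```text
tcp [447.  -60.9  59.7] toolx [ 0.007 -0.008 -1.   ] jaw yaw 1.618 open 10.5 F [ 0.8 -0.1  3.3] t 27.35 j [-0.13  0.28 -0.61  0.67 -0.01 -0.18]
tcp [446.6 -60.9  57.6] toolx [ 0.007 -0.008 -1.   ] jaw yaw 1.618 open 42.9 F [-1.1  0.  -0.1] t 27.78 j [-0.13  0.28 -0.61  0.67 -0.01 -0.18]
scene pail_mouth [([208.9, -309.0, 80.8], 0.8), ([536.2, -54.7, 108.5], 0.69)]
scene pail_bail [([207.7, -311.1, 139.9], 0.97), ([540.1, -61.0, 170.1], 0.87)]
scene hook_curl [([537.4, -56.1, 165.0], 0.67), ([538.4, -56.1, 172.7], 0.21)]
scene hook_arch [([539.5, -57.4, 289.9], 0.64)]
top pail_mouth [([208.1, -307.7, 78.5], 0.97), ([540.2, -56.1, 109.4], 0.58)]
top pail_bail [([205.6, -304.6, 142.2], 0.65)]
wrist pail_handle [([452.0, -62.7, 79.0], 0.75)]
```

```bash
L='
from h import *
get_image("wrist");get_image("wrist"); tool()'
python3 -m pendant '[0.5,-0.015,-0.0007,0,0,0.5,-0.025,-0.0012,0,0,0.5,-0.03,-0.0014,0,0,0.5,-0.01,0,0.02,0]' >/dev/null; python3 -c "$L
p=see('scene',['pail_mouth','pail_bail','hook_curl','hook_arch'])"
python3 -m pendant '[0,0,0,0.04,0,0,0,0,0.04,0,0,0,0,0.04,0,0,0,0,0.04,0,0,0,0,0.04,0,0,0,0,0.04,0,0,0,0,0.04,0,0,0.005,0,0.02,0]' 40 >/dev/null; python3 -c "$L
p=see('scene',['pail_mouth','pail_bail','hook_curl','hook_arch','spout_tip','cap_top'])
p=see('top',['pail_mouth','pail_bail','hook_curl','hook_arch','spout_tip','cap_top'])"
```

```text
tcp [373.1 -64.9  80.1] toolx [ 0.019 -0.01  -1.   ] jaw yaw 1.619 open 42.6 F [ 1.8  0.2 -0.3] t 28.72 j [-0.17  0.14 -0.74  0.67 -0.01 -0.22]
scene pail_mouth [([210.4, -309.6, 80.4], 0.81), ([533.5, -56.1, 108.7], 0.77)]
scene pail_bail [([537.6, -58.6, 172.5], 0.58), ([207.9, -309.8, 140.3], 0.57), ([535.2, -27.0, 286.7], 0.16)]
scene hook_curl [([538.7, -55.5, 165.8], 0.72)]
scene hook_arch [([535.8, -53.0, 34.7], 0.71), ([538.2, -57.1, 291.2], 0.7)]
tcp [377.4 -63.3 382.3] toolx [ 0.002 -0.007 -1.   ] jaw yaw 1.623 open -0.1 F [0.6 0.2 0.3] t 29.73 j [-0.16 -0.01 -0.07  1.51 -0.01 -0.21]
scene pail_mouth [([534.0, -57.8, 109.2], 0.76), ([208.4, -305.9, 80.3], 0.65)]
scene pail_bail [([211.6, -311.3, 137.1], 0.8), ([539.3, -58.6, 172.2], 0.67), ([451.6, -61.7, 82.7], 0.63)]
scene hook_curl [([537.8, -57.9, 165.8], 0.68)]
scene hook_arch [([536.0, -57.8, 290.3], 0.9)]
scene spout_tip [([575.7, -55.0, 164.3], 0.96), ([537.8, -55.1, 166.3], 0.39), ([536.1, -53.8, 31.1], 0.24)]
scene cap_top [([672.5, -43.4, 242.2], 0.71)]
top pail_mouth [([205.5, -309.2, 77.3], 0.73), ([539.1, -58.3, 110.6], 0.57)]
top pail_bail [([204.5, -307.0, 140.7], 0.63), ([537.7, -51.1, 169.6], 0.56)]
top hook_curl []
top hook_arch []
top spout_tip [([538.8, -55.1, 27.0], 0.43)]
top cap_top [([672.0, -43.0, 246.1], 0.71)]
```

```bash
L='
from h import *
get_image("wrist");get_image("wrist"); tool()'
python3 -m pendant '[0,0.025,0.002,0,0,0,0.038,0.003,0,0,0,0.038,0.003,0,0,0,0.038,0.003,0,0,0,0.038,0.003,0,0,0,0.038,0.003,-0.01,0,0,0.035,0.003,-0.01,0,0,0.025,0,-0.01,0,0,0.012,0,-0.01,0]' >/dev/null; python3 -c "$L
p=see('wrist',['cap_top'])"
```

```text
tcp [668.7 -41.3 337.8] toolx [-0.003 -0.007 -1.   ] jaw yaw 1.62 open 0.0 F [ 0.1  0.7 -0.4] t 31.28 j [-0.06  0.53  0.56  1.6  -0.01 -0.11]
wrist cap_top []
```

```bash
L='
from h import *
get_image("wrist");get_image("wrist"); tool()'
python3 -m pendant '[0,0.003,-0.002,-0.03,0,0,0,0,-0.03,0,0,0,0,-0.015,0]' >/dev/null; python3 -c "$L
p=see('scene',['cap_top','pail_mouth'])"
```

```text
tcp [669.  -44.2 274.6] toolx [ 0.013 -0.008 -1.   ] jaw yaw 1.619 open -0.1 F [-0.1  0.1 -0. ] t 31.73 j [-0.06  0.5   0.35  1.4  -0.01 -0.11]
scene cap_top [([673.1, -44.3, 241.4], 0.67), ([659.6, 233.3, 1.9], 0.43)]
scene pail_mouth [([212.2, -306.3, 81.5], 0.68), ([535.3, -53.4, 110.1], 0.59), ([537.0, -28.6, 284.9], 0.34)]
```

```bash
L='
from h import *
get_image("wrist");get_image("wrist"); tool()'
python3 -m pendant '[0,0.004,0,-0.025,0]' >/dev/null; python3 -c "$L"
python3 -m pendant '[0,0,0,-0.012,0]' >/dev/null; python3 -c "$L"
```

```text
tcp [675.3 -44.1 252.5] toolx [ 0.019 -0.008 -1.   ] jaw yaw 1.619 open -0.0 F [-0.7 -0.7 -0.9] t 32.07 j [-0.06  0.51  0.31  1.35 -0.01 -0.11]
tcp [676.2 -44.2 242. ] toolx [ 0.022 -0.008 -1.   ] jaw yaw 1.619 open 0.1 F [ 0.6 -0.   5.7] t 32.25 j [-0.06  0.51  0.28  1.32 -0.01 -0.11]
```

Contact with the cap reads 5.7 N, so I'll press to the bottom.

```bash
L='
from h import *
tool();get_image("wrist");get_image("wrist"); tool()'
python3 -m pendant '[0,0,0,-0.007,0]' >/dev/null; python3 -c "$L"
python3 -m pendant '[0,0,0,-0.006,0]' >/dev/null; python3 -c "$L"
python3 -m pendant '[0,0,0,-0.004,0]' >/dev/null; python3 -c "$L"
```

```text
tcp [676.5 -44.2 238.5] toolx [ 0.024 -0.009 -1.   ] jaw yaw 1.619 open 0.4 F [-4.3  0.7  8.4] t 32.33 j [-0.06  0.51  0.27  1.31 -0.01 -0.11]
tcp [676.4 -44.2 237.7] toolx [ 0.024 -0.009 -1.   ] jaw yaw 1.619 open 0.1 F [-2.1  0.3  6.6] t 32.43 j [-0.06  0.51  0.27  1.3  -0.01 -0.11]
tcp [676.5 -44.2 235.5] toolx [ 0.026 -0.009 -1.   ] jaw yaw 1.619 open 0.0 F [-4.6  0.7  9.3] t 32.52 j [-0.06  0.51  0.26  1.29 -0.01 -0.11]
tcp [676.5 -44.2 235.1] toolx [ 0.026 -0.009 -1.   ] jaw yaw 1.619 open -0.3 F [-3.8  0.5  9.9] t 32.62 j [-0.06  0.51  0.26  1.29 -0.01 -0.11]
tcp [676.5 -44.2 235. ] toolx [ 0.029 -0.009 -1.   ] jaw yaw 1.619 open 0.1 F [-3.4  0.1  9.6] t 32.7 j [-0.06  0.51  0.26  1.29 -0.01 -0.11]
tcp [676.5 -44.2 235. ] toolx [ 0.029 -0.009 -1.   ] jaw yaw 1.619 open 0.2 F [-2.9 -0.1  9.2] t 32.8 j [-0.06  0.51  0.26  1.29 -0.01 -0.11]
```

```bash
L='
from h import *
tool();get_image("wrist");get_image("wrist"); tool()'
python3 -m pendant '[0,0,0,-0.012,0]' >/dev/null; python3 -c "$L"
python3 -m pendant '[0,0,0,-0.014,0]' >/dev/null; python3 -c "$L
see('scene',['cap_top','spout_tip','pail_mouth','hook_arch'])"
```

```text
tcp [677.3 -44.3 230.3] toolx [ 0.036 -0.009 -0.999] jaw yaw 1.619 open 0.2 F [-20.4   1.   78.9] t 32.88 j [-0.06  0.51  0.24  1.27 -0.01 -0.11]
tcp [676.8 -44.3 231. ] toolx [ 0.037 -0.009 -0.999] jaw yaw 1.619 open -0.1 F [-8.6  0.9 23.8] t 32.98 j [-0.06  0.5   0.24  1.27 -0.01 -0.11]
tcp [677.3 -44.3 230.4] toolx [ 0.048 -0.01  -0.999] jaw yaw 1.619 open -0.1 F [-26.6   2.2  72.9] t 33.07 j [-0.06  0.5   0.22  1.25 -0.01 -0.11]
tcp [677.1 -44.3 230.7] toolx [ 0.049 -0.01  -0.999] jaw yaw 1.619 open 0.4 F [-15.9   0.9  45.9] t 33.17 j [-0.06  0.49  0.22  1.25 -0.01 -0.11]
scene cap_top [([673.1, -43.0, 229.7], 0.48)]
scene spout_tip [([576.0, -54.3, 148.5], 0.51)]
scene pail_mouth [([535.9, -53.6, 107.6], 0.75)]
scene hook_arch [([539.5, -56.6, 289.4], 0.73)]
```

The cap is at the bottom: TCP at 231, hard stop, and the spout 15 mm lower. Releasing.

```bash
python3 -m pendant '[0,0,0,0.015,0,0,0,0,0.03,0,0,0,0,0.04,0,0,0,0,0.04,0,0,0,0,0.02,0,0,0,0,0,0,0,0,0,0,0,0,0,0,0,0,0,0,0,0,0,0,0,0,0,0,0,0,0,0,0]' >/dev/null; python3 -c "
from h import *
get_image('wrist'); tool()
N=['cap_top','spout_tip','pail_mouth','pail_bail','hook_arch','hook_curl','cups','jar']
see('scene',N);see('top',N); see('scene',['pail_mouth','hook_curl'])"
```

```text
tcp [671.7 -43.9 401.1] toolx [ 0.066 -0.011 -0.998] jaw yaw 1.619 open -0.0 F [0.2 0.3 0.8] t 34.38 j [-0.06  0.5   0.68  1.68 -0.01 -0.11]
scene cap_top [([673.4, -42.0, 244.5], 0.75), ([576.3, -55.4, 163.2], 0.38), ([538.1, -56.9, 173.4], 0.24)]
scene spout_tip [([579.1, -52.6, 163.4], 0.77), ([533.3, -59.3, 107.3], 0.48)]
scene pail_mouth [([206.4, -310.0, 81.8], 0.94), ([534.0, -57.7, 106.7], 0.9), ([674.1, -44.4, 242.0], 0.17)]
scene pail_bail [([539.4, -55.3, 174.4], 0.85), ([207.2, -310.7, 138.5], 0.84)]
scene hook_arch [([541.1, -58.3, 286.7], 0.87)]
scene hook_curl [([536.5, -55.9, 168.8], 0.92)]
scene cups [([655.0, -226.0, 1.5], 0.78)]
scene jar [([658.0, 232.5, 1.5], 0.92), ([533.3, -24.8, 288.3], 0.69), ([533.7, -61.1, 287.0], 0.63)]
top cap_top []
top spout_tip []
top pail_mouth [([207.3, -310.6, 78.6], 0.65)]
top pail_bail [([201.6, -305.3, 139.8], 0.72)]
top hook_arch []
top hook_curl []
top cups []
top jar [([658.4, 231.5, -1.5], 0.93)]
scene pail_mouth [([536.0, -55.9, 110.4], 0.9), ([206.4, -306.4, 83.3], 0.62)]
scene hook_curl [([536.4, -54.9, 165.7], 0.8)]
```

All settled and clear; handing in.

```bash
python3 -c "
from h import *
print(finish_job())"
```

```text
the job is handed in; nothing more can be done
None
```

The job is handed in at about 35 s of the 72 s allowed. The S-hook is on the rail in front of the pump, the pail hangs by its bail in the lower curl, and I pressed the pump cap fully down once and released it. The hand-in gives no verdict.

**Last checks:**
- **Hook:** the arch reads about (541, -58, 287) mm, within about 5 mm of the rail axis. Earlier readings gave z around 290.
- **Pail:** the mouth reads about (535, -57, 108) mm. The bail is within about 6–9 mm of the curl point (limit 16).
- **Spout:** the tip is about 44 mm from the mouth centre (limit 55).
- **Cap:** the tool stopped at z = 231 mm on a hard stop, the full 15 mm. The cap then came back up, reading 244.5 mm.
- **Cups and jar:** they read where they started, within about 4 mm, though the final top view detected only the jar.
- **Robot:** the gripper is about 150 mm above the cap, touching nothing.

**What did not go cleanly:**
- **Drift:** the arm drifted and tilted slightly during multi-row moves, up to about 4 degrees.
- **Regrips:** the drift led me to grip both the hook and the pail handle a second time, and the first pail grip shifted the pail about 9 mm.
- **Hook on the rail:** it brushed the rail at about 9 N while being lowered, and I corrected the position.
- **Pressing the cap:** the wrist force peaked at about 79 N in the readings (limit 120). The contact was at the fingertips, not the gripper body.
- **Viewing:** the image viewer's limit was reached before the final view, so the last checks rest on the networks' numbers and the force readings.

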